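# Take the charged battery pack out of its charger and check its contacts

### The job

One of the two battery packs in the bench chargers is full (four green gauge bars); the other is still charging (one red bar) and must stay undisturbed in its charger. Pinch the two orange side catches of the full pack together to unlatch it, draw it straight up out of its charger, and turn it round so that the brass contacts on the back of its stem face squarely toward the near edge of the bench, the robot's side, for a check. Finish still holding it by its pinched catches, upright and still, with the lower end of its stem at least 12 cm above the bench.

Things in the scene. Friction and masses are not known exactly. Their poses are not given: they have to be found in the camera images.
- charger_a: the charger that holds the full pack: grey block, 84 (x) x 88 (y) x 56 mm high, ears to 112 mm in y, screwed to the bench. Origin: centre of its underside, on the bench; x from its slotted front to its back, y to its left, z up. One well in the middle of its flat top.
- charger_b: the charger that holds the other pack, the same in all else; the two may have changed places, and each is turned its own way.
- pack_full: full battery pack: dark, four green gauge bars on top near the front, 0.14-0.28 kg. Origin: centre of the stem's underside, 8 mm above the bench when seated. Axes as the charger's when seated: x from front to back (contacts), z up. Stem 40 (x) x 34 (y), z 0 to 48 mm; head 56 x 42, z 48 to 91 mm, its shoulder resting on the charger's top.
- pack_full_grip (a point): middle of the full pack between its two orange catch buttons, 72 mm above its origin (80 mm above the bench when seated). Axes as the pack's. The ribbed buttons, on the head's +y and -y sides, are 30 mm wide (x) and reach from 14 mm below to 14 mm above this point; 58 mm over their outsides at rest, 44 mm when fully pinched.
- pack_full_contacts (a point): middle of the three brass contact strips on the back (+x) of the full pack's stem, 20 mm behind and 20 mm above the pack's origin; hidden in the well when seated. Axes as the pack's.
- pack_full_left (a joint): left (+y) catch of the full pack: 0 out, 0.007 m fully in; sprung, 2 N to start and 5.5 N fully in. Its hook sits under a ledge in the well: the pack lifts only with both catches at least 4 mm in. A grip of 15 to 30 N centred on the pack within 2 mm pinches both fully and carries the pack.
- pack_full_right (a joint): right (-y) catch of the full pack: 0 out, 0.007 m fully in; spring and hook as on the left.
- pack_low: the other pack, still charging: same shape, size and axes, with one red gauge bar and three dark ones; seated in the other charger (charger_b).
- bench_edge (a point): a point on the near edge of the bench top, the edge along y at x = 0.344 m where the robot stands; axes as the world's: x ahead, straight across the bench away from that edge.
There are look-alikes about, which are no part of the job. Leave any pink look-alike of the pack_low alone.

How it is judged:
On the way, in this order (a step that is already met when the one before it is completed fails the run):
1. both catches of the full pack pinched in at least 4 mm while it is still seated in its charger (value of joint each of pack_full_left, pack_full_right above 0.004 m and z of pack_full in the frame of charger_a below 0.012 m), for 0.1 s.
2. the full pack drawn out upright above its charger, catches still pinched (z of pack_full in the frame of charger_a above 0.058 m and angle between pack_full's own z axis and vertical below 0.35 rad and value of joint each of pack_full_left, pack_full_right above 0.004 m), for 0.1 s.
At the end, for the whole second after the job is handed in: Full pack held by its catches (both in over 4 mm), still, upright within 20 deg, off the charger, stem end over 115 mm up, its contacts turned to the near edge of the bench (pack's x within 23 deg of world -x). The other pack still seated in its charger (height (world z) of pack_full above 0.115 m and angle between pack_full's own z axis and vertical below 0.35 rad and x of bench_edge in the frame of pack_full above 0 m and angle between the x axis of pack_full and the x axis of bench_edge, either way round below 0.4 rad and value of joint each of pack_full_left, pack_full_right above 0.004 m and contact force between the fingers and pack_full above 2 N and contact force between pack_full and charger_a below 0.1 N and linear speed of pack_full below 0.03 m/s and angular speed of pack_full below 0.2 rad/s and horizontal distance between pack_low and charger_b below 0.006 m and z of pack_low in the frame of charger_b below 0.012 m); the arm keeps its last pose, push and grip.
It fails at once if the pack that is still charging is shifted or lifted by more than 8 mm (distance of pack_low from where it was at the start of the episode above 0.008 m).
It also fails if it takes over 38 s, if anything falls off the work surface, if the arm or the gripper's body presses on something with over 40 N, if the wrist force passes 120 N, or if a joint passes its speed limit or range.

### The arm

A 6-joint arm with a two-finger parallel gripper is mounted at the origin on a cart in front of the work surface, level with it; the furniture and walls round the work are solid. World frame = base frame: x ahead of the robot, y to its left, z up, the work surface at z = 0. Lengths are in m, angles in rad, forces in N, time in s.
With the tool pointing down it reaches from about 0.3 to 0.875 m from the base axis. Payload 6.4 kg.
Tool frame: the origin (TCP) lies between the finger pads; the fingertips stand 11 mm ahead of it and the grasp point (between the pads) lies 8 mm behind it (ctrl.tcp_to_tips is the y of the fingertips in the tool frame, in m); y points along the fingers, x is the direction in which the jaws open and shut, and the axes are right-handed (so a half turn about y gives the same grasp; the last joint's range is limited). The gripper opens to 85 mm and grips with 20 to 120 N. Pads are 22 mm wide; open, the fingers measure 114 mm over their backs; the gripper's body (76 mm by 85 mm) begins 54 mm behind the grasp point. The pads swing forward as they close: fully open they stand 13 mm farther back than shut.
Start: joints at [1.046, 0.181, 1.607, -0, 1.354, -0.206], TCP at [0.18, 0.546, 0.242] pointing down, gripper open.
Joint ranges: [-2.99, 2.99], [-0.89, 2.07], [0.3, 2.58], [-1.14, 4.28], [0, 2.63], [-3.12, 3.12]. Speed limits (rad/s): [2.57, 2.57, 3.01, 3.14, 3.14, 3.14].

### API

Orientations are given as a unit quaternion [w, x, y, z].
In Python, from bench import ctrl gives the robot as it stands.
- The arm moves only by the tool apply_moves, never from a script. Its argument "plan" is text: rows parted by semicolons, each of 7 numbers parted by spaces: the shift along the tool's x, y, z each as a share of 0.05 m, from -1 to 1, then the turn, a rotation vector about the tool's x, y, z each as a share of 0.12 rad, from -1 to 1, then the opening, from 0 (shut) to 1 (fully open). In form: dx dy dz wx wy wz claw; .... A call has exactly 5 rows; each row shifts and turns the commanded pose from where the row before left it, along the tool's axes as they then stand; what a row does not reach is not made up. A row lasts 1/10 s, in which the tool goes at most 50 mm and 8.59 degrees, less where a joint would pass 70% of its speed; a pose out of reach is approached as far as the arm can. A call with a number of a shift or a turn outside -1 to 1 is refused whole. A call with a gripper value outside its range is refused whole. The fingers move at their own pace and stop on an object; the grip force is fixed at half the most. Time passes only in rows, so rows that do not move let the fingers close, or fill a call up. It gives the time, the measured TCP pose, the force and the opening at its end, in the units of the state.
- ctrl.get_obs(): the state, without advancing time (a new reading comes with each control period).
- ctrl.camera(name): name is "scene" or "side" or "wrist"; returns the picture (400x640x3 uint8, red, green, blue); there is no depth.
- ctrl.get_calibration(name): a dict with "intrinsics" (3x3 intrinsics, pixels), "k1" (the pictures are not rectified: a ray, as slopes to the right and down, at radius r is drawn at 1 + k1 r^2 times it, then the intrinsics apply), "R" (3x3) and "t" (3): a world point X has camera coordinates R X + t. Camera axes: x right, y down, z forward; pixel columns grow to the right and rows downward; lengths in m; the calibration is good to about 2 mm. A picture is of the moment at which its call begins: read the wrist's pose just before it. get_calibration takes no time and is no camera call; for the wrist camera it gives the pose at the moment of the call.
- ctrl.hand_in(): hands the job in, once; it reports no verdict.
Trained networks look in the newest picture that a camera, given by its name, has taken for a name from the list of things; names that differ only in an ending like _2 or _b are one class to them, and where a whole thing is asked for, a point or a joint stands for the part that bears it (a point fixed in the world has none). Each returns a list of dicts, best first, with "score" (0 to 1); they miss things now and then, are a little off and sometimes report something else, mostly with a low value. They report only what shows in the picture. A call takes as long as a camera call. They do not tell look-alikes from the thing itself.
- ctrl.recognise(camera, target): "point" ([x, y, z] in m, in world coordinates, good to about 4 mm: the middle of the surface that is visible of it).
The state is a dict: "time_s": time; "q": joint angles; "dq": joint speeds; "joint_efforts": joint torques, N m; "eef_pos": TCP position; "eef_rot": TCP orientation; "wrist_force": force on the tool from outside, world axes, zero at the start; "torque": the same for the moment, N m; "opening": opening from 0.0 (shut) to 1.0 (fully open).
Only numpy, scipy, OpenCV 4.12 (cv2) and the standard library are available. Lean on these libraries where they do the work, as an engineer would, in place of code of your own. Each camera call takes 0.05 s, during which the arm holds its last target.

## Working session

There is one attempt and no reset: what is moved stays moved. The work goes in short steps, Python scripts to look and compute and a tool call to move; the robot and the scene stay as the last step left them, time stands still between calls to the robot, and variables do not carry over. Pictures are saved under pics/ and viewed, and the job is handed in when it is done.

Besides the shell and the picture viewer there is one more tool, called as a command line: name --argument value ..., lists and objects as JSON in quotes. apply_moves: Moves the arm, as the interface text tells. Shift numbers are shares of 0.05 m and turn numbers shares of 0.12 rad, none past 1 either way. Its arguments: {"type":"object","properties":{"plan":{"type":"string"}},"required":["plan"]}

```bash
mkdir -p pics; ls
python3 - <<'E'
from bench import ctrl
import cv2,json
o=ctrl.get_obs();print(o)
print(ctrl.tcp_to_tips)
for n in ["scene","side"]:
    im=ctrl.camera(n);cv2.imwrite(f"pics/{n}0.png",im[:,:,::-1])
    print(n,ctrl.get_calibration(n))
E
```

```text
pics
{'time_s': 0.0, 'q': array([ 1.04570042e+00,  1.81548124e-01,  1.60800514e+00,  5.42243263e-05,
        1.35380435e+00, -2.06303860e-01]), 'dq': array([-1.48296103e-06,  7.16711499e-04,  8.73085984e-04,  4.20370714e-04,
       -4.17776063e-04, -2.00798332e-03]), 'joint_efforts': array([-6.38954825e-04, -4.44874692e+01, -3.51340306e+01, -3.27226935e-04,
        9.11786046e-03, -5.78059030e-06]), 'eef_pos': array([0.17991417, 0.54556928, 0.24138154]), 'eef_rot': array([-0.57278764,  0.57326201,  0.41371971, -0.41487467]), 'wrist_force': array([-0.52534399, -0.18488687,  0.73391442]), 'torque': array([-0.04052045, -0.01376717,  0.02072627]), 'opening': 1.0003629337306237}
0.011
scene {'intrinsics': array([[467.31547775,   0.        , 324.59199335],
       [  0.        , 467.31547775, 199.16203098],
       [  0.        ,   0.        ,   1.        ]]), 'k1': -0.08874100555764365, 'R': array([[ 0.66092246, -0.7504338 , -0.00553348],
       [-0.57946296, -0.50563175, -0.63918636],
       [ 0.47686915,  0.42565907, -0.76903197]]), 't': array([-0.41687598,  0.27582205,  0.71624415])}
side {'intrinsics': array([[417.02307299,   0.        , 325.13724293],
       [  0.        , 417.02307299, 196.02183022],
       [  0.        ,   0.        ,   1.        ]]), 'k1': -0.01777007556622208, 'R': array([[-0.54875613, -0.83589802,  0.01188305],
       [-0.69438662,  0.44784853, -0.56325742],
       [ 0.46550396, -0.31734239, -0.82619602]]), 't': array([0.17054138, 0.43697134, 0.63969618])}
```

View pics/scene0.png

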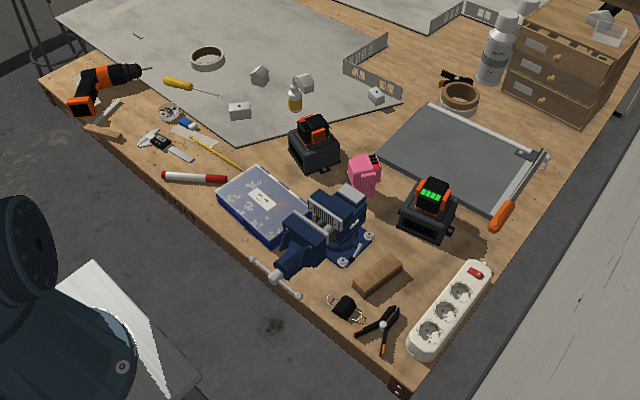

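View pics/side0.png

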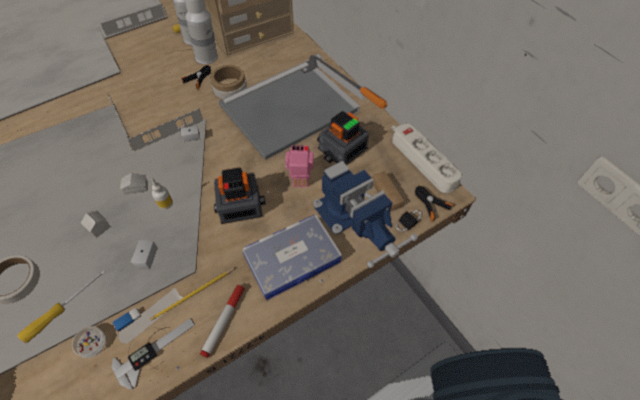

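Run:
```python
from bench import ctrl
for n in ["scene","side"]:
    for t in ["pack_full","pack_full_grip","pack_full_left","pack_full_right","charger_a","pack_low"]:
        if n=="side" and t in("charger_a",) : pass
        print(n,t,[(d['score'],d['point']) for d in ctrl.recognise(n,t)])
```

```text
scene pack_full []
scene pack_full_grip [(0.71, [0.6144, -0.2649, 0.0915])]
scene pack_full_left [(0.63, [0.6149, -0.2351, 0.0913])]
scene pack_full_right [(0.44, [0.6238, -0.2887, 0.0886])]
scene charger_a [(0.97, [0.594, -0.2766, 0.0481]), (0.62, [0.5925, -0.0074, 0.0439])]
scene pack_low [(0.8, [0.5946, -0.1362, 0.0857]), (0.7, [0.6077, 0.0157, 0.0917])]
side pack_full [(0.57, [0.6202, -0.2497, 0.0941])]
side pack_full_grip [(0.85, [0.6143, -0.2537, 0.0952])]
side pack_full_left [(0.61, [0.6205, -0.2339, 0.0885])]
side pack_full_right []
side charger_a [(0.88, [0.5918, 0.0323, 0.0525]), (0.79, [0.5981, -0.2352, 0.0429])]
side pack_low [(0.9, [0.587, -0.1153, 0.0827])]
```

The scene picture shows the full pack at about (433,193) with four green bars, the charging pack at (314,128) and a pink look-alike at (364,172). In the side picture the full pack is at about (345,128). I'll zoom in to get its yaw.

```bash
cat > h.py <<'E'
import numpy as np,cv2
def proj(c,X):
    X=np.atleast_2d(X);p=X@c['R'].T+c['t'];s=p[:,:2]/p[:,2:];r=(s**2).sum(1,keepdims=True);s=s*(1+c['k1']*r)
    K=c['intrinsics'];return s*[K[0,0],K[1,1]]+[K[0,2],K[1,2]]
def ray(c,uv,z):
    K=c['intrinsics'];d=(np.array(uv,float)-[K[0,2],K[1,2]])/[K[0,0],K[1,1]];s=d.copy()
    for _ in range(20): s=d/(1+c['k1']*(s@s))
    v=c['R'].T@np.array([*s,1]);o=-c['R'].T@c['t'];return o+v*(z-o[2])/v[2]
def rect(hx,hy,z):return [(hx,hy,z),(hx,-hy,z),(-hx,-hy,z),(-hx,hy,z)]
def world(pts,x,y,yaw,z0=0):
    p=np.array(pts,float);c,s=np.cos(yaw),np.sin(yaw)
    return np.c_[x+c*p[:,0]-s*p[:,1],y+s*p[:,0]+c*p[:,1],p[:,2]+z0]
E
python3 - <<'E'
import cv2
a=cv2.imread('pics/scene0.png')[165:255,385:475];b=cv2.imread('pics/side0.png')[95:175,305:385]
a=cv2.resize(a,(400,400),interpolation=cv2.INTER_CUBIC);b=cv2.resize(b,(400,400),interpolation=cv2.INTER_CUBIC)
cv2.imwrite('pics/z0.png',cv2.hconcat([a,b]))
E
```

```text
(no output)
```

View pics/z0.png

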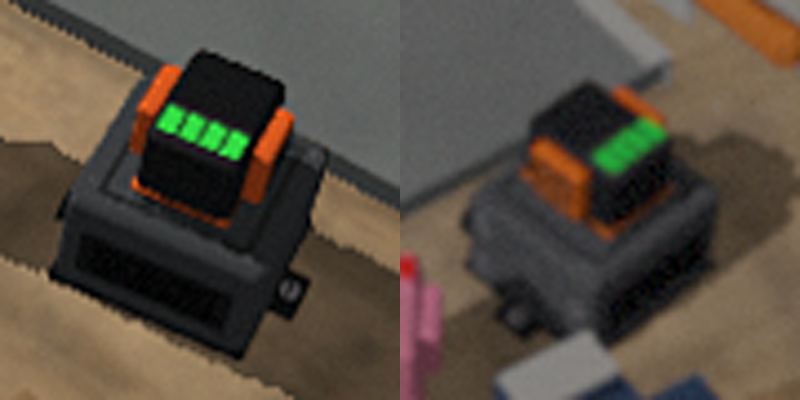

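Run:
```python
from bench import ctrl
from h import *
S=ctrl.get_calibration('scene');D=ctrl.get_calibration('side')
f=400/90.
zs=lambda u,v:(385+u/f,165+v/f)
zd=lambda u,v:(305+(u-400)/5,95+v/5)
P=lambda c,uv,z:ray(c,uv,z)[:2]
a=P(S,zs(52,275),0);b=P(S,zs(240,355),0);print('front bottom',a,b,np.linalg.norm(a-b),np.arctan2(*(b-a)[::-1]))
a=P(S,zs(70,195),.056);b=P(S,zs(255,270),.056);print('front top',a,b,np.linalg.norm(a-b),np.arctan2(*(b-a)[::-1]))
# green bars span
a=P(S,zs(172,119),.099);b=P(S,zs(236,145),.099);print('bars',a,b,np.arctan2(*(b-a)[::-1]))
a=P(D,zd(610,160),.099);b=P(D,zd(650,133),.099);print('bars side',a,b,np.arctan2(*(b-a)[::-1]))
# head top corners scene
for u in [(150,160),(240,190),(285,85),(200,52)]: print(P(S,zs(*u),.099))
# fit overlay
vis=[]
x,y,yaw=.615,-.258,np.arctan2(b[1]-a[1],b[0]-a[0])+np.pi/2
print('yaw',yaw)
```

```text
front bottom [ 0.58244187 -0.22746932] [ 0.60058391 -0.31210896] 0.08656213303047652 -1.359646783951357
front top [ 0.58287395 -0.22846027] [ 0.60039349 -0.3071678 ] 0.0806338013892706 -1.3517765629453093
bars [ 0.60988347 -0.25274163] [ 0.61526266 -0.27942448] -1.3718652999361793
bars side [ 0.60673034 -0.2506044 ] [ 0.61059025 -0.27509007] -1.414443336973307
[ 0.58642199 -0.25802236]
[ 0.59691269 -0.29295826]
[ 0.65542109 -0.27731371]
[ 0.64786153 -0.24126907]
yaw 0.15635298982158963
```

```bash
cat >> h.py <<'E'
from scipy.spatial.transform import Rotation as Ro
def R_of(o):
    w,x,y,z=o['eef_rot'];return Ro.from_quat([x,y,z,w]).as_matrix()
E
python3 - <<'E'
from bench import ctrl
from h import *
o=ctrl.get_obs();R=R_of(o);print(R.round(3))
p=o['eef_pos'];T=np.array([.617,-.262,.241])
d=R.T@(T-p);print('tool shift',d, 'rows units',d/.05)
S=ctrl.get_calibration('scene')
print('vise top',ray(S,(350,192),.1),ray(S,(325,215),.1))
print('tool x yaw',np.arctan2(R[1,0],R[0,0]))
E
```

```text
[[ 0.313 -0.    -0.95 ]
 [ 0.95   0.     0.313]
 [ 0.    -1.     0.   ]]
tool shift [-0.63040713  0.001292   -0.66807266] rows units [-12.60814254   0.02583992 -13.36145312]
vise top [ 0.52295624 -0.1552896   0.1       ] [ 0.4555527  -0.15595553  0.1       ]
tool x yaw 1.2519551736582835
```

apply_moves --plan "-0.4 0 -0.42 0 0 0 1;-0.63 0 -0.67 0 0 0 1;-0.63 0 -0.67 0 0 0 1;-0.63 0 -0.67 0 0 0 1;-0.63 0 -0.67 0 0 0 1"

```text
time_s: 1.2
eef_pos: [0.2821, 0.3573, 0.2424]
eef_rot: [-0.573, 0.573, 0.415, -0.414]
wrist_force: [0.4, -0.2, -0.1]
opening: 1.0
```

apply_moves --plan "-0.63 0 -0.67 0 0 0 1;-0.63 0 -0.67 0 0 0 1;-0.63 0 -0.67 0 0 0 1;-0.63 0 -0.67 0 0 0 1;-0.63 0 -0.67 0 0 0 1"

```text
time_s: 1.7
eef_pos: [0.392, 0.155, 0.2427]
eef_rot: [-0.573, 0.573, 0.415, -0.414]
wrist_force: [0.0, 1.3, 0.2]
opening: 1.001
```

apply_moves --plan "-0.63 0 -0.67 0 0 0 1;-0.63 0 -0.67 0 0 0 1;-0.63 0 -0.67 0 0 0 1;-0.63 0 -0.67 0 0 0 1;-0.63 0 -0.67 0 0 0 1"

```text
time_s: 2.2
eef_pos: [0.5017, -0.0473, 0.2425]
eef_rot: [-0.573, 0.573, 0.414, -0.414]
wrist_force: [0.3, 0.3, 1.2]
opening: 1.002
```

Run:
```python
from bench import ctrl
from h import *
o=ctrl.get_obs();R=R_of(o);print(o['time_s'],o['eef_pos'],o['q'],R.round(3))
p=o['eef_pos'];T=np.array([.617,-.262,.241])
print('units',R.T@(T-p)/.05)
```

```text
2.2 [ 0.50172866 -0.04726704  0.24253287] [-3.29982638e-01  1.94505518e-02  1.78247057e+00  1.88715313e-04
  1.33896008e+00 -1.58159434e+00] [[ 0.314  0.001 -0.949]
 [ 0.949 -0.     0.314]
 [ 0.    -1.    -0.001]]
units [-3.35416977  0.03259007 -3.53673771]
```

apply_moves --plan "-0.67 0 -0.7 0 0 0 1;-0.67 0 -0.7 0 0 0 1;-0.67 0 -0.7 0 0 0 1;-0.67 0 -0.7 0 0 0 1;-0.67 0 -0.7 0 0 0 1"

```text
time_s: 2.7
eef_pos: [0.6154, -0.2611, 0.2422]
eef_rot: [0.573, -0.573, -0.414, 0.414]
wrist_force: [0.4, -0.1, 0.2]
opening: 1.0
```

apply_moves --plan "0 0 0 0 -0.9 0 1;0 0 0 0 -0.9 0 1;0 0 0 0 -0.9 0 1;0 0 0 0 -0.9 0 1;0 0 0 0 -0.7 0 1"

```text
time_s: 3.2
eef_pos: [0.6147, -0.2593, 0.2421]
eef_rot: [0.447, -0.447, -0.548, 0.548]
wrist_force: [-0.5, 0.7, 0.2]
opening: 0.997
```

Run:
```python
from bench import ctrl
from h import *
im=ctrl.camera('wrist')
im=ctrl.camera('wrist');cv2.imwrite("pics/w1.png",im[:,:,::-1])
c=ctrl.get_calibration('wrist');print(c)
import pickle;pickle.dump(c,open('w1.pkl','wb'))
o=ctrl.get_obs();R=R_of(o);print(o['time_s'],o['eef_pos'],o['q'],R.round(3),np.arctan2(R[1,0],R[0,0]))
for t in ["pack_full","pack_full_grip","pack_full_left","pack_full_right","charger_a"]:
        print(t,[(d['score'],d['point']) for d in ctrl.recognise('wrist',t)])
```

```text
{'intrinsics': array([[333.94151029,   0.        , 322.01704825],
       [  0.        , 333.94151029, 200.59458253],
       [  0.        ,   0.        ,   1.        ]]), 'k1': -0.03691845951988594, 'R': array([[-1.95927428e-01,  9.80618398e-01,  1.08853230e-05],
       [ 9.35298736e-01,  1.86869230e-01,  3.00493203e-01],
       [ 2.94667129e-01,  5.88850415e-02, -9.53783956e-01]]), 't': array([ 0.37489914, -0.56546341,  0.21447949])}
3.3 [ 0.61469003 -0.25924341  0.24219269] [-5.76626094e-01  3.82509320e-01  1.35529883e+00  8.74739731e-06
  1.40394015e+00 -2.34521518e+00] [[-0.197 -0.    -0.981]
 [ 0.981  0.    -0.197]
 [ 0.    -1.     0.   ]] 1.7685876249146357
pack_full [(0.76, [0.6232, -0.2606, 0.0931])]
pack_full_grip [(0.95, [0.6214, -0.2609, 0.0985])]
pack_full_left [(0.76, [0.6231, -0.2403, 0.0925])]
pack_full_right [(0.7, [0.6308, -0.2811, 0.0963])]
charger_a [(0.85, [0.6025, -0.0126, 0.0481]), (0.61, [0.6029, -0.2686, 0.059])]
```

View pics/w1.png

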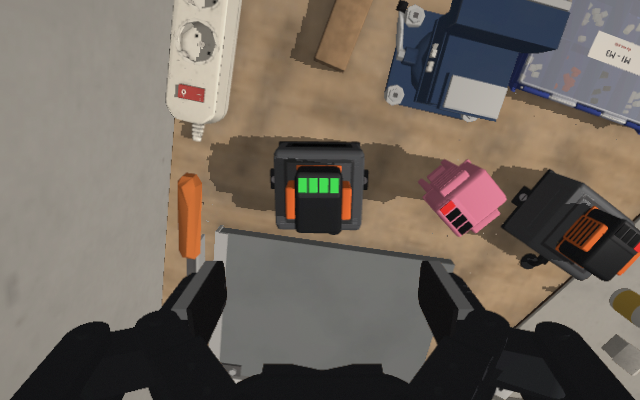

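The wrist picture shows the full pack at about (319,197), nearly square to the tool. I'll zoom in with a model overlay.

```bash
cat > ov.py <<'E'
from h import *
import pickle,sys
c=pickle.load(open('w1.pkl','rb'))
x,y,yaw=map(float,sys.argv[1:4])
im=cv2.imread('pics/w1.png');u0,v0,k=260,125,6
z=cv2.resize(im[v0:v0+120,u0:u0+120],None,fx=k,fy=k,interpolation=cv2.INTER_CUBIC)[:600]
raw=z.copy()
def dr(pts,col):
    p=((proj(c,world(pts,x,y,yaw))-[u0,v0]+.5)*k).astype(int);cv2.polylines(z,[p.reshape(-1,1,2)],True,col,1)
dr(rect(.042,.044,.056),(255,255,0));dr(rect(.042,.044,0),(255,0,0));dr(rect(.028,.021,.099),(0,255,255))
dr(rect(.015,.029,.094),(255,0,255));dr(rect(.0,.056,0.005),(255,255,255))
cv2.imwrite(sys.argv[4],z)
E
python3 ov.py .622 -.2605 .20 pics/ov1.png
```

```text
(no output)
```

View pics/ov1.png

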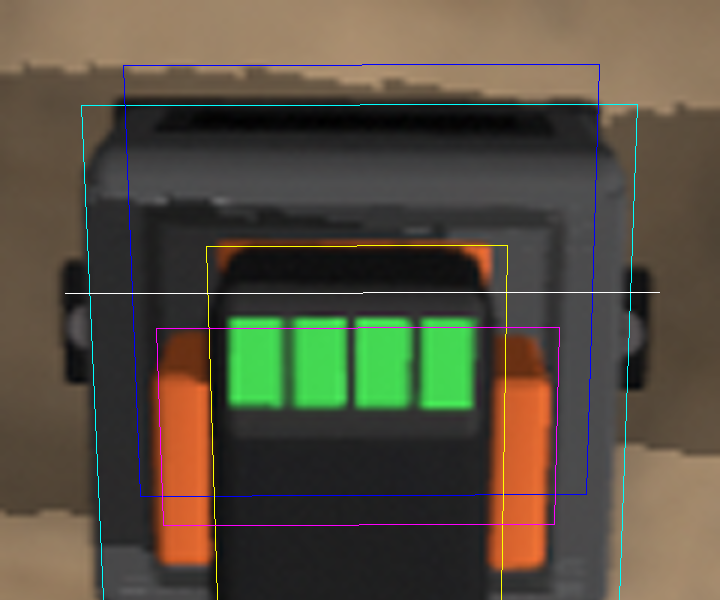

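```bash
sed -i 's/u0,v0,k=260,125,6/u0,v0,k=260,138,6/' ov.py; python3 ov.py .6286 -.2600 .20 pics/ov2.png
```

```text
(no output)
```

View pics/ov2.png

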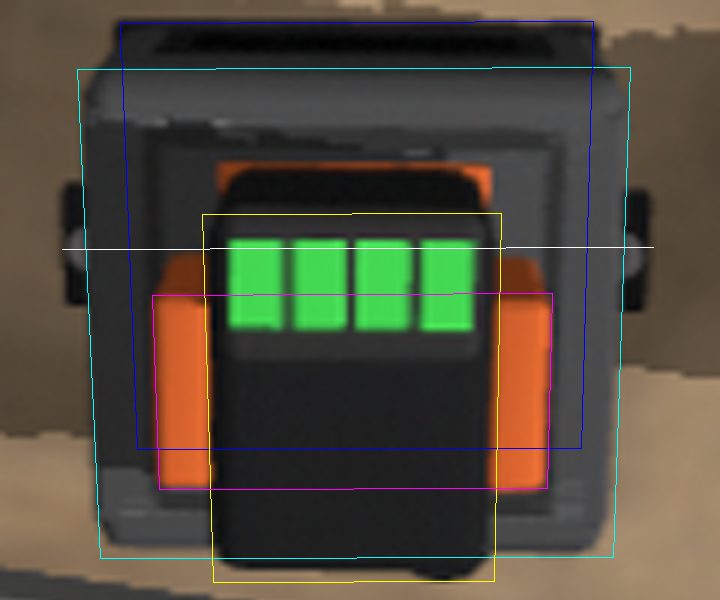

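Run:
```python
from bench import ctrl
from h import *
o=ctrl.get_obs();R=R_of(o)
print(o['time_s'],o['eef_pos'],R.T@(np.array([.6286,-.26,.15])-o['eef_pos'])/.05)
```

```text
3.55 [ 0.61470175 -0.25919233  0.24226387] [-0.06998856  1.84526191 -0.26960068]
```

apply_moves --plan "-0.02 0.4 -0.09 0 0 0 1;-0.02 0.6 -0.09 0 0 0 1;-0.03 0.6 -0.09 0 0 0 1;0 0.25 0 0 0 0 1;0 0 0 0 0 0 1"

```text
time_s: 4.05
eef_pos: [0.6272, -0.2591, 0.1472]
eef_rot: [0.45, -0.447, -0.546, 0.547]
wrist_force: [0.1, -0.2, 0.4]
opening: 1.003
```

Run:
```python
from bench import ctrl
from h import *
import pickle
im=ctrl.camera('wrist');cv2.imwrite("pics/w2.png",im[:,:,::-1])
c=ctrl.get_calibration('wrist');pickle.dump(c,open('w1.pkl','wb'))
o=ctrl.get_obs();R=R_of(o);print(o['time_s'],o['eef_pos'],R.round(3),np.arctan2(R[1,0],R[0,0]))
print(proj(c,[[.6286,-.26,.08]]), R.T@(np.array([.6286,-.26,.074])-o['eef_pos'])/.05)
x,y,yaw=.6286,-.26,.2
z=im[:,:,::-1].copy()
for pts,col in [(rect(.042,.044,.056),(255,255,0)),(rect(.042,.044,0),(255,0,0)),(rect(.028,.021,.099),(0,255,255)),(rect(.015,.029,.094),(255,0,255))]:
    p=proj(c,world(pts,x,y,yaw)).astype(int);cv2.polylines(z,[p.reshape(-1,1,2)],True,col,1)
cv2.imwrite('pics/w2o.png',z)
# zoom around
u,v=proj(c,[[.6286,-.26,.08]])[0].astype(int)
cv2.imwrite('pics/w2z.png',cv2.resize(z[max(0,v-75):v+75,u-100:u+100],None,fx=4,fy=4,interpolation=cv2.INTER_CUBIC)[:600])
```

```text
4.1 [ 0.62820617 -0.25979688  0.1493253 ] [[-0.196 -0.001 -0.981]
 [ 0.981  0.001 -0.196]
 [ 0.001 -1.     0.001]] 1.7676515551243084
[[321.90421438 221.23221635]] [-0.00721898  1.50648891 -0.00883103]
```

View pics/w2z.png

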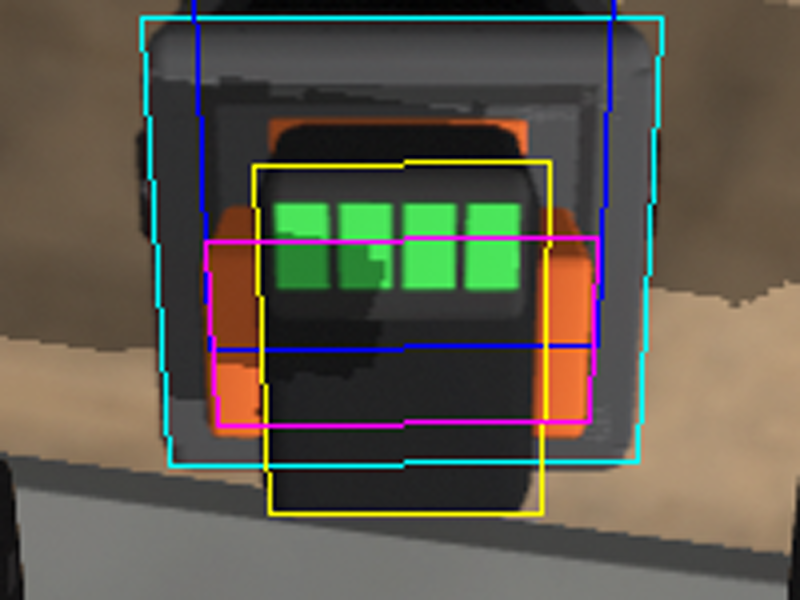

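View pics/w2.png

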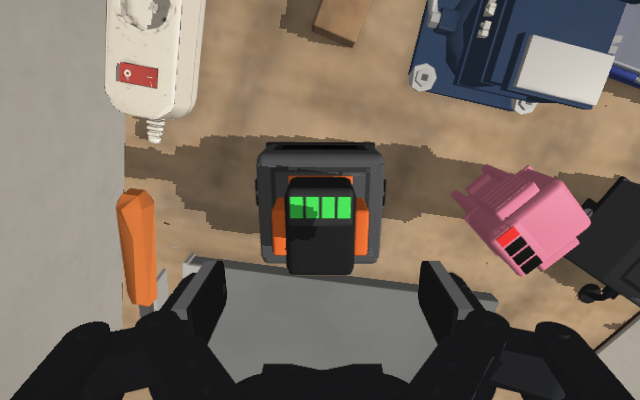

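The overlay agrees to about 1–2 mm. I'm correcting by roughly -0.8 mm sideways and +1.5 mm along the pack's x, then going down.

apply_moves --plan "-0.02 0.3 -0.03 0 0 0 1;0 0.4 -0.01 0 0 0 1;0 0.4 0 0 0 0 1;0 0.3 0 0 0 0 1;0 0.15 0 0 0 0 1"

```text
time_s: 4.6
eef_pos: [0.6304, -0.2604, 0.0711]
eef_rot: [0.449, -0.448, -0.547, 0.547]
wrist_force: [-0.3, -0.4, -0.1]
opening: 1.001
```

Run:
```python
from bench import ctrl
from h import *
im=ctrl.camera('wrist');cv2.imwrite("pics/w3.png",im[:,:,::-1])
im=ctrl.camera('scene');cv2.imwrite("pics/s3.png",im[:,:,::-1])
o=ctrl.get_obs();R=R_of(o);print(o['time_s'],o['eef_pos'],o['wrist_force'],R.round(3))
```

```text
4.7 [ 0.63035299 -0.26036528  0.07136663] [-0.43648765  0.81076668  0.67895296] [[-0.196 -0.001 -0.981]
 [ 0.981  0.001 -0.196]
 [ 0.001 -1.     0.001]]
```

View pics/w3.png

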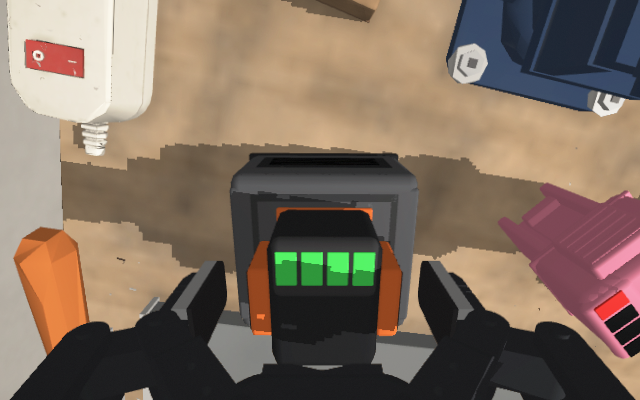

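View pics/s3.png

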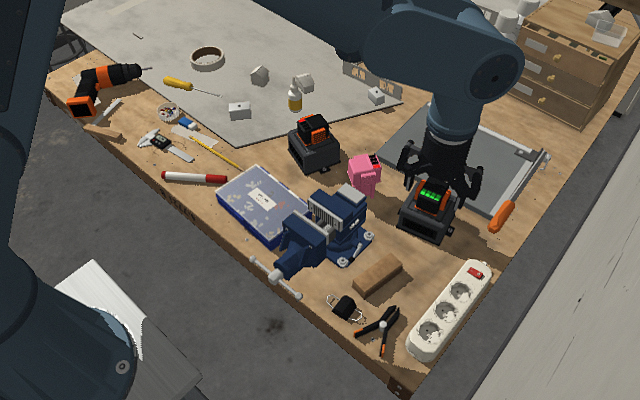

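Fingers are astride the pack, with buttons at 248–400 px and pads at 226 and 418, so it is off-centre by under 1 mm. I'll nudge 0.5 mm and close.

apply_moves --plan "0.01 0 0 0 0 0 0.75;0 0 0 0 0 0 0.6;0 0 0 0 0 0 0.5;0 0 0 0 0 0 0.48;0 0 0 0 0 0 0.48"

```text
time_s: 5.2
eef_pos: [0.6317, -0.2598, 0.0746]
eef_rot: [-0.448, 0.449, 0.547, -0.546]
wrist_force: [-1.4, 4.6, 8.5]
opening: 0.491
```

Run:
```python
from bench import ctrl
from h import *
im=ctrl.camera('wrist');cv2.imwrite("pics/w4.png",im[:,:,::-1])
o=ctrl.get_obs();print(o['time_s'],o['eef_pos'],o['wrist_force'],o['torque'],o['opening']*85)
```

```text
5.25 [ 0.6317274  -0.25985457  0.07462326] [-1.8733878   3.4384995   8.76462571] [ 0.57811807  0.37052637 -0.03556554] 41.78485116120787
```

View pics/w4.png

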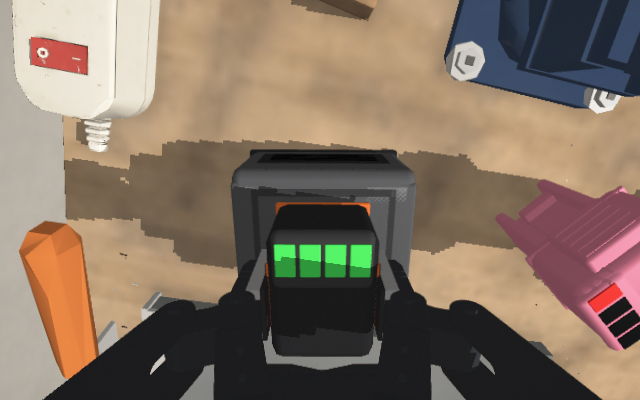

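Catches look fully pinched, with opening stalled near 42 mm. I'll firm the grip and lift.

apply_moves --plan "0 -0.04 0 0 0 0 0.4;0 0 0 0 0 0 0.4;0 -0.06 0 0 0 0 0.4;0 -0.15 0 0 0 0 0.4;0 -0.2 0 0 0 0 0.4"

```text
time_s: 5.75
eef_pos: [0.6303, -0.2598, 0.0945]
eef_rot: [0.449, -0.448, -0.547, 0.547]
wrist_force: [1.9, 0.2, -2.9]
opening: 0.482
```

Run:
```python
from bench import ctrl
from h import *
o=ctrl.get_obs();print(o['time_s'],o['eef_pos'],o['wrist_force'],o['torque'],o['opening']*85)
im=ctrl.camera('scene');cv2.imwrite("pics/s5.png",cv2.resize(im[100:280,300:540,::-1],None,fx=3,fy=3))
```

```text
5.75 [ 0.63028064 -0.25979783  0.09447673] [ 1.86224979  0.21092672 -2.94925908] [-0.02429414 -0.07074999  0.01594843] 40.98638536864954
```

View pics/s5.png

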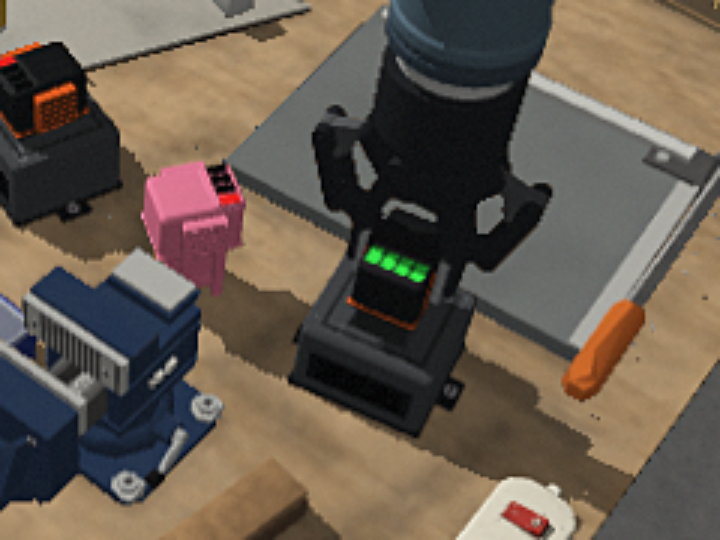

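apply_moves --plan "0 -0.3 0 0 0 0 0.4;0 -0.4 0 0 0 0 0.4;0 -0.4 0 0 0 0 0.4;0 -0.4 0 0 0 0 0.4;0 -0.3 0 0 0 0 0.4"

```text
time_s: 6.3
eef_pos: [0.631, -0.2605, 0.1875]
eef_rot: [0.448, -0.449, -0.547, 0.547]
wrist_force: [0.2, -0.0, -2.6]
opening: 0.484
```

apply_moves --plan "0 -0.3 0 0 0 0 0.4;0 -0.4 0 0 0 0 0.4;0 -0.3 0 0 0 0 0.4;0 -0.1 0 0 0 0 0.4;0 0 0 0 0 0 0.4"

```text
time_s: 6.8
eef_pos: [0.631, -0.2603, 0.2408]
eef_rot: [-0.448, 0.449, 0.547, -0.547]
wrist_force: [0.6, 0.4, -2.9]
opening: 0.48
```

Run:
```python
from bench import ctrl
from h import *
o=ctrl.get_obs();R=R_of(o);print(o['time_s'],o['eef_pos'],o['q'],o['wrist_force'],o['torque'],o['opening']*85,np.arctan2(R[1,0],R[0,0]))
im=ctrl.camera('scene');cv2.imwrite("pics/s6.png",cv2.resize(im[80:260,300:540,::-1],None,fx=3,fy=3))
```

```text
6.8 [ 0.63103205 -0.26032258  0.24078996] [-5.64687176e-01  4.16475786e-01  1.31245202e+00 -3.70837994e-05
  1.41106042e+00 -2.33266672e+00] [ 0.58538899  0.36171961 -2.89892776] [-0.06717592  0.00445156  0.0358848 ] 40.83047240300428 1.7679847704315834
```

View pics/s6.png

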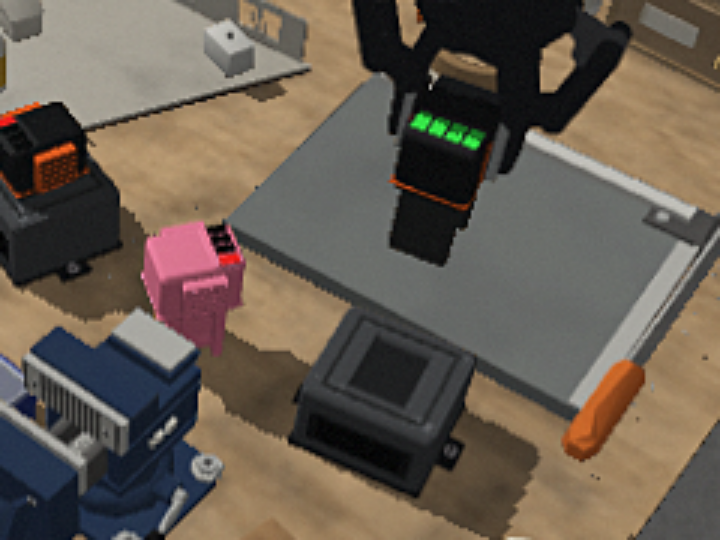

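The pack is out of its charger and upright, and the charger is empty. Now I'll turn it about the vertical by -3.34 rad (joint 6 goes from -2.33 to about +1.0).

apply_moves --plan "0 0 0 0 0.3 0 0.4;0 0 0 0 0.6 0 0.4;0 0 0 0 0.9 0 0.4;0 0 0 0 0.95 0 0.4;0 0 0 0 0.95 0 0.4"

```text
time_s: 7.35
eef_pos: [0.63, -0.2597, 0.2379]
eef_rot: [0.56, -0.558, -0.433, 0.434]
wrist_force: [0.5, -0.3, -2.4]
opening: 0.483
```

apply_moves --plan "0 0 0 0 0.95 0 0.4;0 0 0 0 0.95 0 0.4;0 0 0 0 0.95 0 0.4;0 0 0 0 0.95 0 0.4;0 0 0 0 0.95 0 0.4"

```text
time_s: 7.85
eef_pos: [0.63, -0.2597, 0.2378]
eef_rot: [0.659, -0.657, -0.258, 0.259]
wrist_force: [-0.7, -0.4, -2.7]
opening: 0.482
```

apply_moves --plan "0 0 0 0 0.95 0 0.4;0 0 0 0 0.95 0 0.4;0 0 0 0 0.95 0 0.4;0 0 0 0 0.95 0 0.4;0 0 0 0 0.95 0 0.4"

```text
time_s: 8.35
eef_pos: [0.63, -0.2597, 0.2378]
eef_rot: [0.705, -0.704, -0.062, 0.064]
wrist_force: [-0.2, -0.2, -2.6]
opening: 0.478
```

apply_moves --plan "0 0 0 0 0.95 0 0.4;0 0 0 0 0.95 0 0.4;0 0 0 0 0.95 0 0.4;0 0 0 0 0.95 0 0.4;0 0 0 0 0.95 0 0.4"

```text
time_s: 8.85
eef_pos: [0.63, -0.2597, 0.2378]
eef_rot: [0.694, -0.693, 0.138, -0.136]
wrist_force: [-0.1, 1.1, -2.1]
opening: 0.486
```

apply_moves --plan "0 0 0 0 0.95 0 0.4;0 0 0 0 0.95 0 0.4;0 0 0 0 0.95 0 0.4;0 0 0 0 0.95 0 0.4;0 0 0 0 0.95 0 0.4"

```text
time_s: 9.35
eef_pos: [0.63, -0.2597, 0.2378]
eef_rot: [0.627, -0.627, 0.328, -0.326]
wrist_force: [0.4, 0.2, -2.5]
opening: 0.484
```

Run:
```python
from bench import ctrl
from h import *
o=ctrl.get_obs();R=R_of(o);y=np.arctan2(R[1,0],R[0,0]);print(o['time_s'],o['eef_pos'],o['q'],o['opening']*85,y,'pack x yaw',y-1.768+.2,'units left',(y+np.pi/2+np.pi)%(2*np.pi)/.12,R.round(3))
```

```text
9.35 [ 0.62999287 -0.25969335  0.23783811] [-5.64715068e-01  4.19100100e-01  1.31485864e+00 -5.63632682e-05
  1.41067480e+00  3.96037116e-01] 41.14009228621713 -0.9607448170319356 pack x yaw -2.5287448170319355 units left 31.263701361272954 [[ 0.573 -0.003  0.82 ]
 [-0.82   0.002  0.573]
 [-0.003 -1.    -0.001]]
```

apply_moves --plan "0 0 0 0 0.95 0 0.4;0 0 0 0 0.95 0 0.4;0 0 0 0 0.95 0 0.4;0 0 0 0 0.9 0 0.4;0 0 0 0 0.7 0 0.4"

```text
time_s: 9.85
eef_pos: [0.63, -0.2597, 0.2378]
eef_rot: [-0.519, 0.519, -0.482, 0.479]
wrist_force: [-0.8, -0.9, -3.0]
opening: 0.478
```

apply_moves --plan "0 0 0 0 0.4 0 0.4;0 0 0 0 0.2 0 0.4;0 0 0 0 0 0 0.4;0 0 0 0 0 0 0.4;0 0 0 0 0 0 0.4"

```text
time_s: 10.35
eef_pos: [0.6306, -0.2601, 0.2395]
eef_rot: [-0.502, 0.502, -0.498, 0.498]
wrist_force: [-0.3, 0.3, -2.4]
opening: 0.485
```

Run:
```python
from bench import ctrl
from h import *
im=ctrl.camera('scene');cv2.imwrite("pics/s7.png",cv2.resize(im[80:260,300:540,::-1],None,fx=3,fy=3))
im=ctrl.camera('wrist');cv2.imwrite("pics/w7.png",im[:,:,::-1])
im=ctrl.camera('side');cv2.imwrite("pics/d7.png",im[:,:,::-1])
o=ctrl.get_obs();R=R_of(o);y=np.arctan2(R[1,0],R[0,0]);print(o['time_s'],o['eef_pos'],o['q'],o['dq'].round(3),o['wrist_force'],o['opening']*85,y)
for c in ('scene','side'):
  for t in ('pack_full_contacts','pack_full','pack_low','charger_a'):print(c,t,[(d['score'],d['point']) for d in ctrl.recognise(c,t)])
```

```text
10.5 [ 0.63070183 -0.26008553  0.23981427] [-5.64667603e-01  4.17362592e-01  1.31321934e+00 -2.92959406e-06
  1.41097973e+00  9.96990119e-01] [-0.    -0.    -0.     0.     0.001  0.003] [-0.34146726 -0.16301658 -2.08723793] 40.90292127643364 -1.561657255903197
scene pack_full_contacts [(0.75, [0.6159, -0.2625, 0.2415])]
scene pack_full [(0.88, [0.6156, -0.2613, 0.2418])]
scene pack_low [(0.95, [0.5905, -0.1352, 0.0855]), (0.67, [0.6052, 0.0118, 0.0949])]
scene charger_a [(0.97, [0.6097, -0.2625, 0.0496]), (0.79, [0.5902, -0.0063, 0.0444])]
side pack_full_contacts [(0.95, [0.6093, -0.2556, 0.2392])]
side pack_full [(0.58, [0.616, -0.2546, 0.2334])]
side pack_low []
side charger_a [(0.95, [0.6144, -0.2481, 0.05])]
```

View pics/s7.png

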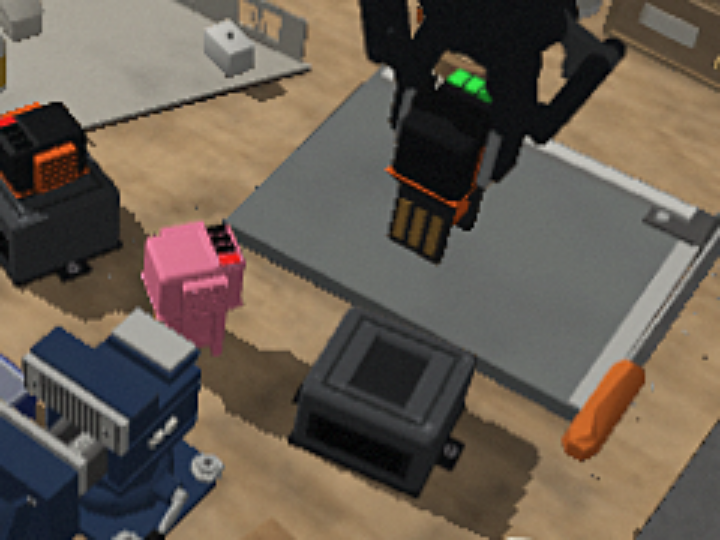

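View pics/w7.png

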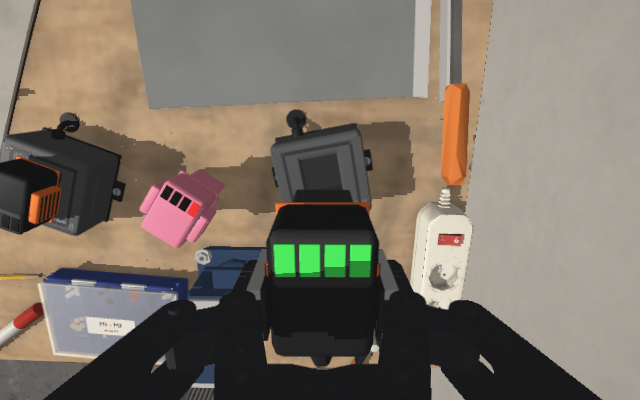

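View pics/d7.png

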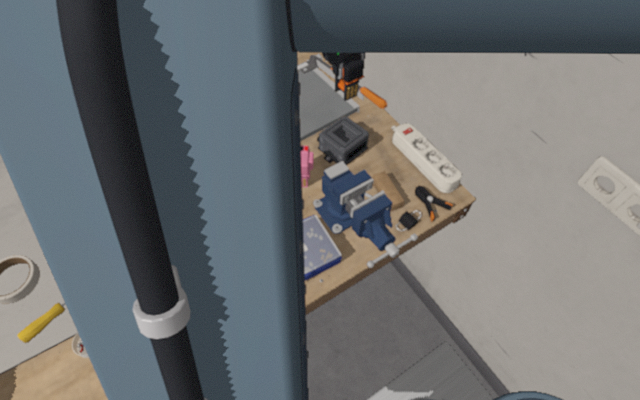

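The scene picture shows the three brass strips at about (440,156) in the full picture, facing the robot's side. The pack is upright and still, and its stem end is about 0.17 m up. Handing in.

Run:
```python
from bench import ctrl
from h import *
S=ctrl.get_calibration('scene')
print(proj(S,world(rect(.02,.017,0)[:2],.6307,-.2601,np.pi,.173)),'seen ~(446.7,167) & (430,160)')
print(ctrl.hand_in())
```

```text
[[443.53358977 169.37117029]
 [426.06467525 159.5217238 ]] seen ~(446.7,167) & (430,160)
the job is handed in; nothing more can be done
None
```

I pinched the full pack's catches, drew it straight up out of its charger and turned it about 191° so its brass contacts face the near edge of the bench. I then handed it in at about 10.7 s, still holding it. No verdict was reported.

Last checks, taken just before handing in:
- **Facing:** the gripper's heading puts the pack's contacts within about 1° of straight at the near edge. The three brass strips show on that side in the scene picture.
- **Height:** the lower end of the stem is about 0.17 m above the bench. The predicted stem corners lay about 4 px from where I saw them.
- **Hold:** joint speeds were near zero. The opening was steady at about 41 mm, which means fully pinched, and the wrist carried about 2–3 N, the pack's weight.
- **Other pack:** it sat in its charger, with no shift visible in the scene picture and detections agreeing to about 5 mm. The side camera could not see it at the end because the arm was in the way.

One thing out of the ordinary: closing the grip pushed the tool up about 3.5 mm with roughly 9 N on the wrist. That went away when I lifted. The catch joints cannot be read directly, so "pinched" rests on the opening and the pictures.

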